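# Close the amber reagent jar with its screw cap

## Task

Close the open amber jar in the bench clamp with the larger of the two black screw caps standing on edge in the white drying rack. Lay that cap mouth down on the white tile and let go, take it again across its sides and set it level on the jar's neck; turn it back (anticlockwise) until it drops into the thread and comes to its back stop, then screw it clockwise fully home and let go. Leave everything else where it stands.

Things in the scene. Friction and masses are not known exactly. Their poses are not given: they have to be found in the camera images.
- cap: The larger black screw cap, 62 mm diameter, 24 mm tall, wall 4.5 mm, top plate 3 mm, about 45 g, loose. Origin: centre of its open mouth; +z along its axis from mouth to closed top. It starts on edge in the rack, axis level, mouth facing the robot's side, closed top looking away. Set on its lower edge and leaned over 25 degrees towards its mouth, it falls mouth down.
- cap_top (a point): Centre of the outer face of the cap's closed top, 24 mm from the mouth plane. On edge, the cap's uppermost point is 31 mm above its axis, about 73 mm above the table, and can be pinched there from above across the cap's 24 mm thickness.
- cap_lug (a point): Inner end of the lug on the cap's own +x side: four round lugs, 4 mm thick, stand inside the wall on its +x, -x, +y, -y, 9 mm above the mouth plane, reaching in to 22.3 mm from the axis.
- jar: Amber jar, 84 mm diameter, in a round dark clamp base (120 mm diameter, 12 mm high, grey jaws 42 mm high reaching 55 mm from the axis); all fixed. Origin: on its axis at the table; +z up. Neck 42 mm, 50 mm over the threads. Let A = cap yaw minus jar yaw, anticlockwise positive from above, modulo 90 degrees: the four-start thread is alike every 90 degrees.
- jar_mouth (a point): Centre of the jar's rim, on the jar's axis, 120 mm above the table; the shoulder lies 28 mm lower. In the thread the cap has about 1.5 mm of play up and down and 1.3 mm sideways; friction keeps it from turning by itself.
- jar_home (a point): Point on the jar's axis, 99 mm above the table, where the centre of the cap's mouth lies when fully home: A = 0, against a stop, rim touching the inside of the cap's top. In the thread, clockwise turning lowers the cap 3.6 mm per radian.
- jar_entry (a point): Point on the jar's axis, 104 mm above the table, where the cap's mouth lies at the back stop, A = 74 degrees. The entries are open at A = 48 to 74 degrees: there the cap drops 6 to 8 mm off the thread tops if let down or pressed down lightly. From the back stop it is 74 degrees clockwise to home.
- jar_ontop (a point): Point on the jar's axis, 109 mm above the table, where the cap's mouth lies (within 2 mm) when the lugs ride on top of the thread, A = 0 to 47 degrees; ribs there block clockwise turning, so turn anticlockwise. At A = -15 to 0 degrees the lugs stand on the ribs, mouth about 112 mm up.
- tile: White ceramic tile 160 x 160 x 6 mm, fixed flat on the table. Origin: centre of its underside, so its top is 6 mm above that.
- rack: White plastic drying rack, fixed: base 60 (x) x 190 (y) x 6 mm, with two rails 6 mm thick along its y, 26 mm apart, up to 30 mm above the table; the two caps stand on edge between the rails at 42 mm either side of its centre along y, axes along the rack's x. Origin: centre of its underside; its -x side faces the robot.
- small_cap: The smaller black cap, 46 mm diameter, 24 mm tall, standing in the rack's other place; belongs to another bottle, leave it. Origin: centre of its mouth.
- bottle1: Small closed amber bottle, 54 mm diameter, 85 mm tall, loose bystander. Origin: centre of its underside.
- bottle2: Another small closed amber bottle, 54 mm diameter, 85 mm tall, loose bystander. Origin: centre of its underside.
- mortar: White ceramic mortar bowl, 90 mm diameter, 55 mm tall, loose bystander. Origin: centre of its underside.
- beaker: Glass beaker, 56 mm diameter, 75 mm tall, loose bystander. Origin: centre of its underside.
- scoop: Steel scoop spoon 150 mm long lying on the table, loose bystander. Origin: under the middle of it.
Things that resemble listed ones, but are neither listed nor needed, are in the scene too. Leave any purple look-alike of the cap alone.

How it is judged:
By the outcome, as a careful person would: the job done as asked, in the order asked, and still so for the second after the job is handed in, with the robot touching nothing.
It also fails if it takes over 67 s, if anything falls off the work surface, if the arm or the gripper's body presses on something with over 40 N, if the wrist force passes 120 N, or if a joint passes its speed limit or range.

## Robot

A 6-joint arm with a two-finger parallel gripper is mounted at the origin on the work surface. World frame = base frame: x ahead of the robot, y to its left, z up, the work surface at z = 0. Lengths are in m, angles in rad, forces in N, time in s.
With the tool pointing down it reaches from about 0.35 to 0.85 m from the base axis. Payload 8.1 kg.
Tool frame: the origin (TCP) lies at the very end of the fingers, on their centre line; the grasp point (between the pads) lies 19 mm behind it (arm.pinch_z is the distance from the TCP to the grasp point, in m); z points along the fingers, y is the line along which they close (so a half turn about z gives the same grasp; the last joint's range is limited). The gripper opens to 93 mm and grips with 3 to 60 N. Pads are 15 mm wide; open, the fingers measure 128 mm over their backs; the gripper's body (75 mm by 188 mm) begins 65 mm behind the grasp point.
Start: joints at [1.196, 0.13, 1.488, -0, 1.523, -0.085], TCP at [0.171, 0.575, 0.196] pointing down, gripper open.
Joint ranges: [-2.96, 2.96], [-0.89, 2.26], [0.02, 2.5], [-1.34, 4.48], [0, 2.73], [-2.66, 2.66]. Speed limits (rad/s): [2.39, 2.39, 2.79, 3.14, 3.14, 3.14].

## Interface

Orientations are given as a rotation vector (axis times angle).
In Python, from plant import arm gives the robot as it stands.
- The arm moves only by the shell command python3 -m pendant 'ROWS' [FORCE]. ROWS is a JSON object of lists of equal length, an entry for each row: "xyz": the shift along the tool's x, y, z in cm, a list of three; "turn": the turn about the tool's z in degrees; "claw": the opening, from 0 (shut) to 1 (fully open). In form: {"xyz": [[dx, dy, dz], ...], "turn": [turn, ...], "claw": [claw, ...]}. A call has 1 to 20 rows; each row is the pose to reach, as a shift and turn from the pose commanded when the call began, along the tool's axes at that moment; what a row does not reach only later rows make up. A row lasts 1/12 s, in which the tool goes at most 41.7 mm and 7.16 degrees, less where a joint would pass 70% of its speed; a pose out of reach is approached as far as the arm can. A call with a gripper value outside its range is refused whole. The fingers move at their own pace and stop on an object; FORCE is the grip in N (left out, the last holds). Time passes only in rows, so rows that repeat a pose let the fingers close. It gives the time, the measured TCP pose, the force, the opening and the grip force at its end, in the units of the state.
- arm.state(): the state, without advancing time (a new reading comes with each control period).
- arm.get_image(name): name is "side" or "top" or "wrist"; returns (picture, depth): 420x560x3 uint8, blue, green, red; 420x560 float32, m along the optical axis (not along the pixel's ray), 0 where there is no reading.
- arm.calibration(name): a dict with "fx", "fy", "cx", "cy" (pixels), "R" (3x3) and "t" (3): a world point X has camera coordinates R X + t. Camera axes: x right, y down, z forward; pixel columns grow to the right and rows downward; lengths in m; the calibration is good to about 2 mm. The wrist camera is an equidistant fisheye: a pixel r from the principal point sees the ray r / f radians off the axis. A picture is of the moment at which its call begins: read the wrist's pose just before it. calibration takes no time and is no camera call; for the wrist camera it gives the pose at the moment of the call.
- arm.finish_job(): hands the job in; it is judged then, once.
The state is a dict: "time": time; "q": joint angles; "dq": joint speeds; "effort": joint torques, N m; "tool_pos": TCP position; "tcp_rot": TCP orientation; "wrist_force": force on the tool from outside, world axes, zero at the start; "torque": the same for the moment, N m; "width": finger opening in m; "gripper_force": force on a finger pad.
Only numpy, scipy, OpenCV 4.12 (cv2) and the standard library are available. Lean on these libraries where they do the work, as an engineer would, in place of code of your own. Each camera call takes 0.05 s, during which the arm holds its last target. There are 200 camera calls.

## Working session

There is one attempt and no reset: what is moved stays moved. The work goes in short steps, Python scripts to look and compute and a shell command to move; the robot and the scene stay as the last step left them, time stands still between calls to the robot, and variables do not carry over. Pictures are saved under pics/ and viewed, at most 12 in all, crops included, and the job is handed in when it is done.

```bash
ls; mkdir -p pics; cat > h.py <<'E'
import numpy as np, cv2, json
from plant import arm
def snap(n,fn=None):
    c=arm.calibration(n); im,d=arm.get_image(n)
    if fn: cv2.imwrite('pics/'+fn,im)
    np.savez('last_'+n+'.npz',im=im,d=d,R=c['R'],t=c['t'],k=[c['fx'],c['fy'],c['cx'],c['cy']])
    return im,d,c
def load(n):
    z=np.load('last_'+n+'.npz'); k=z['k']
    return z['im'],z['d'],dict(R=z['R'],t=z['t'],fx=k[0],fy=k[1],cx=k[2],cy=k[3])
def pts(d,c):  # pinhole depth to world, HxWx3
    v,u=np.mgrid[:d.shape[0],:d.shape[1]]
    P=np.stack([(u-c['cx'])/c['fx']*d,(v-c['cy'])/c['fy']*d,d],-1)
    return (P-np.array(c['t']))@np.array(c['R'])
E
python3 - <<'E'
from h import *
a=snap('top','top0.png');b=snap('side','side0.png')
for n in('top','side'):
    c=arm.calibration(n);print(n,np.round(-np.array(c['R']).T@np.array(c['t']),3),c['fx'],np.round(c['R'],2).tolist())
s=arm.state();print(s)
E
```

```text
pics
top [ 0.378 -0.053  1.049] 425.02221392973166 [[-0.02, -1.0, 0.0], [-0.98, 0.02, -0.21], [0.21, -0.01, -0.98]]
side [0.432 0.845 0.742] 389.80205330385087 [[-0.99, -0.15, -0.0], [-0.09, 0.58, -0.81], [0.12, -0.8, -0.58]]
{'time': 0.1, 'q': array([ 1.19558529e+00,  1.31086852e-01,  1.48913122e+00, -2.35783502e-05,
        1.52299645e+00, -8.53942515e-02]), 'dq': array([-0.00088848, -0.00064882, -0.00074132,  0.00140262,  0.00063949,
       -0.00102934]), 'effort': array([ 1.49583793e-03, -5.61333811e+01, -4.93100059e+01,  7.70672481e-02,
        2.90546066e-02, -5.05780838e-05]), 'tool_pos': array([0.17125449, 0.57448517, 0.19501315]), 'tcp_rot': array([-4.53599507e-01, -3.10832168e+00,  2.48854383e-03]), 'wrist_force': array([-0.25735784,  0.08402389, -0.10329964]), 'torque': array([-0.00182797, -0.00794512, -0.0008645 ]), 'gripper_force': 0.0, 'width': 0.09318406023039671}
```

View pics/top0.png

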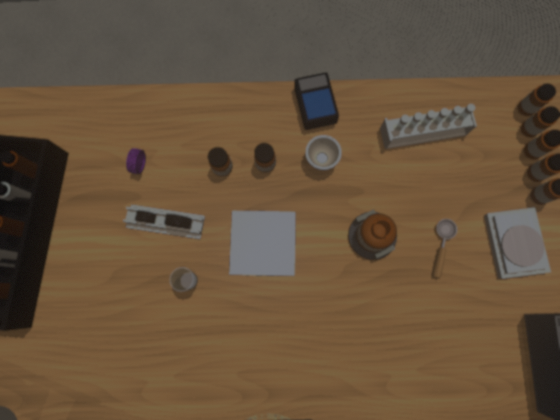

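View pics/side0.png

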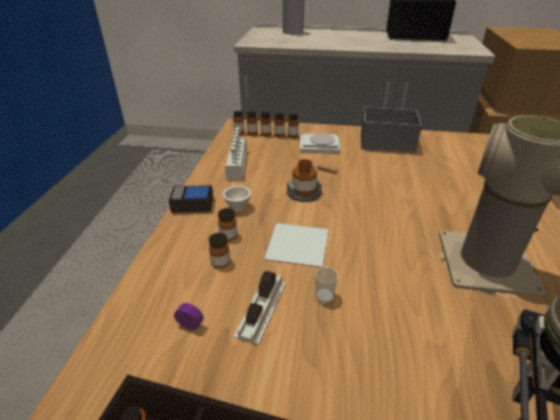

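The top view shows the rack at about (165,222). The larger cap is at (178,222) and the small one at (147,217). The tile is at (263,243) and the open jar at (377,232); the purple look-alike is at (136,161). The side view agrees.

```bash
python3 - <<'E'
from h import *
from scipy import ndimage
for n in('top','side'):
    im,d,c=load(n);P=pts(d,c);hsv=cv2.cvtColor(im,cv2.COLOR_BGR2HSV)
    ok=d>0
    print(n,'table z',np.median(P[...,2][ok&(abs(P[...,2])<.03)]))
    box={'top':dict(rack=(115,195,215,250),tile=(222,203,305,285),jar=(345,200,410,265)),'side':dict(rack=(230,262,292,345),tile=(260,220,335,270),jar=(280,155,330,202))}[n]
    for k,(u0,v0,u1,v1) in box.items():
        m=np.zeros(d.shape,bool);m[v0:v1,u0:u1]=1;m&=ok
        h=hsv.astype(int)
        if k=='tile':
            w=m&(h[...,1]<70)&(h[...,2]>90)
            q=P[w];r=cv2.minAreaRect(q[:,:2].astype(np.float32)*1000);print(k,r,np.median(q[:,2]),w.sum())
        if k=='rack':
            w=m&(h[...,1]<80)&(h[...,2]>90);q=P[w];r=cv2.minAreaRect(q[:,:2].astype(np.float32)*1000);print(k,r,np.percentile(q[:,2],[5,50,95]))
            b=m&(h[...,2]<60);lab,nl=ndimage.label(b)
            for i in range(1,nl+1):
                if (lab==i).sum()<25: continue
                q=P[lab==i];t=q[q[:,2]>np.percentile(q[:,2],60)]
                v,u=np.where(lab==i)
                print(' dark',(lab==i).sum(),u.min(),u.max(),v.min(),v.max(),'mean',q.mean(0).round(4),'zpct',np.percentile(q[:,2],[5,50,95]).round(3),'rect',cv2.minAreaRect(q[:,:2].astype(np.float32)*1000))
        if k=='jar':
            q=P[m];
            for lo,hi in((.11,.13),(.08,.1),(.006,.018)):
                s=q[(q[:,2]>lo)&(q[:,2]<hi)];print(k,lo,len(s),s.min(0).round(4),s.max(0).round(4),s.mean(0).round(4), cv2.minEnclosingCircle(s[:,:2].astype(np.float32)*1000) if len(s) else'')
def up(n,b,f):
    im=load(n)[0][b[1]:b[3],b[0]:b[2]];return cv2.resize(im,(400,400),interpolation=cv2.INTER_CUBIC)
A=np.hstack([up('top',(115,175,215,275),4),up('top',(335,190,420,275),4)])
cv2.imwrite('pics/crop1.png',np.clip(A*1.8,0,255).astype(np.uint8))
E
```

```text
top table z 0.0003889354701032822
rack ((577.8041381835938, 249.3370361328125), (198.78964233398438, 62.51252746582031), 79.91030883789062) [0.00237536 0.01144371 0.03187327]
 dark 177 136 155 211 222 mean [0.5809 0.2812 0.046 ] zpct [0.021 0.05  0.055] rect ((581.9686279296875, 284.16473388671875), (42.64866256713867, 20.96559715270996), 79.48638916015625)
 dark 262 165 190 215 227 mean [0.5655 0.1995 0.0602] zpct [0.018 0.067 0.074] rect ((566.9532470703125, 201.73541259765625), (58.461727142333984, 20.912946701049805), 79.87181091308594)
tile ((518.833251953125, 3.2580108642578125), (163.0059814453125, 163.15008544921875), 88.24263763427734) 0.0061067530027750306 4271
jar 0.11 202 [ 0.5041 -0.2934  0.1101] [ 0.5541 -0.244   0.1235] [ 0.5285 -0.2688  0.1171] ((528.697509765625, -269.192626953125), 25.66352653503418)
jar 0.08 742 [ 0.4874 -0.31    0.08  ] [ 0.5697 -0.2284  0.0996] [ 0.5259 -0.2649  0.089 ] ((528.970703125, -268.7132568359375), 41.91245651245117)
jar 0.006 446 [ 0.458  -0.3647  0.0061] [ 0.6142 -0.2018  0.0174] [ 0.5113 -0.2426  0.0121] ((539.4166870117188, -295.7349
[... 453 characters left out ...]
0.054] rect ((581.6664428710938, 291.1296691894531), (44.15879821777344, 19.7841739654541), 78.44258117675781)
tile ((518.1604614257812, 36.647743225097656), (247.91485595703125, 161.44410705566406), 88.63176727294922) 0.005194092392231909 2127
jar 0.11 87 [ 0.5066 -0.287   0.1102] [ 0.5522 -0.2403  0.1212] [ 0.5295 -0.2643  0.1155] ((530.9715576171875, -264.5509948730469), 25.17742156982422)
jar 0.08 207 [ 0.4887 -0.2913  0.0803] [ 0.5687 -0.227   0.1   ] [ 0.5276 -0.2489  0.0882] ((528.60107421875, -261.98992919921875), 40.08345031738281)
jar 0.006 273 [ 0.4493 -0.4536  0.006 ] [ 0.5886 -0.2053  0.0179] [ 0.5129 -0.2703  0.0117] ((525.0376586914062, -329.5367736816406), 124.33924865722656)
```

View pics/crop1.png

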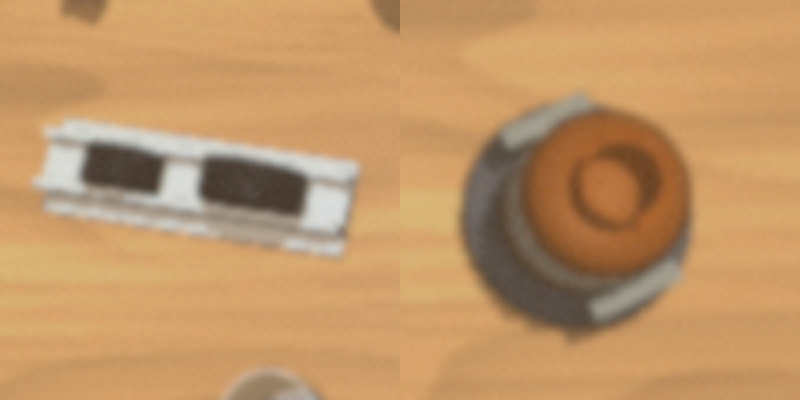

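The crop shows the larger cap as the right-hand dark block in the rack at full-picture pixel (178,222). The jar's neck lies between two clamp jaws and no lid is on it. Now to work out the approach.

```bash
cat >> h.py <<'E'
from scipy.spatial.transform import Rotation as Ro
def go(x,y,z,yaw=None):
    s=arm.state();R=Ro.from_rotvec(s['tcp_rot']).as_matrix();p=s['tool_pos']
    a=np.degrees(np.arctan2(R[1,1],R[0,1]))
    t=0 if yaw is None else -((yaw-a+90)%180-90)
    print('t',round(s['time'],2),'pos',p.round(4),'toolY',round(a,1),'q6',round(s['q'][5],2),'-> cm',(R.T@(np.array([x,y,z])-p)*100).round(2),'turn',round(t,1),'alt',round(t-180*np.sign(t),1))
E
python3 -c "
from h import *
go(.568,.206,.16,-10.2)"
```

```text
t 0.1 pos [0.1713 0.5745 0.195 ] toolY 73.4 q6 -0.09 -> cm [-48.55 -23.97   3.53] turn 83.6 alt -96.4
```

```bash
python3 -m pendant '{"xyz":[[-3,-1.5,0],[-48.5,-24,1],[-48.5,-24,2],[-48.5,-24,2],[-48.5,-24,2],[-48.5,-24,2],[-48.5,-24,2],[-48.5,-24,2],[-48.5,-24,2],[-48.5,-24,2],[-48.5,-24,2],[-48.5,-24,2.5],[-48.5,-24,3.5],[-48.5,-24,3.5],[-48.5,-24,3.5],[-48.5,-24,3.5],[-48.5,-24,3.5]],"turn":[7,14,21,28,35,42,49,56,63,70,77,83.6,83.6,83.6,83.6,83.6,83.6],"claw":[1,1,1,1,1,1,0.8,0.7,0.55,0.55,0.55,0.55,0.55,0.55,0.55,0.55,0.55]}' 20
python3 - <<'E'
from h import *
go(.568,.206,.05,-10.2)
im,d,c=snap('wrist','wrist1.png');print(c['fx'],c['cx'],c['cy'],np.round(-c['R'].T@c['t'],3),np.round(c['R'],2).tolist())
E
```

```text
time: 1.52
tool_pos: [0.5668, 0.2075, 0.161]
tcp_rot: [-2.409, -2.016, 0.0]
wrist_force: [-0.6, -1.0, 0.2]
width: 0.0513
gripper_force: 0.0
t 1.52 pos [0.5668 0.2075 0.161 ] toolY -10.1 q6 0.44 -> cm [-0.13  0.15 11.1 ] turn 0.1 alt -179.9
325.19226210127806 283.5769501511761 207.21057347264303 [0.581 0.287 0.351] [[0.98, -0.18, -0.0], [-0.17, -0.94, 0.29], [-0.05, -0.29, -0.96]]
```

View pics/wrist1.png

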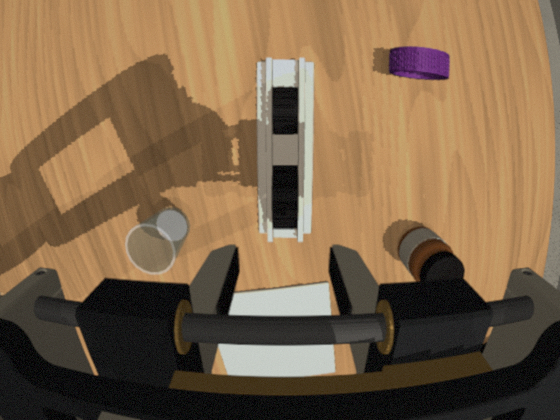

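The wrist view shows the rack with the small cap at (285,110) and the larger cap at (285,197). The fingers at (215,270) and (350,270) straddle the cap's line. I'll convert these pixels to positions.

```bash
cat >> h.py <<'E'
def fpts(d,c):
    v,u=np.mgrid[:d.shape[0],:d.shape[1]];x=(u-c['cx'])/c['fx'];y=(v-c['cy'])/c['fy'];r=np.hypot(x,y)+1e-9
    k=np.tan(np.minimum(r,1.4))/r*d
    return (np.stack([x*k,y*k,d],-1)-np.array(c['t']))@np.array(c['R'])
E
python3 - <<'E'
from h import *
im,d,c=load('wrist');P=fpts(d,c)
print('table',P[200,480],P[50,150])
g=im.max(2)
for n,(u0,v0,u1,v1) in dict(small=(272,85,300,133),big=(272,164,300,230)).items():
    m=np.zeros(d.shape,bool);m[v0:v1,u0:u1]=1;m&=(g<60)&(d>0)&(P[...,2]>.035)
    q=P[m];r=cv2.minAreaRect(q[:,:2].astype(np.float32)*1000);print(n,m.sum(),r,np.percentile(q[:,2],[50,98]))
    a=np.radians(-10.2);e=np.array([np.cos(a),np.sin(a)]);f=np.array([-e[1],e[0]])
    top=q[q[:,2]>np.percentile(q[:,2],70)]
    X=top[:,:2]@e;Y=q[:,:2]@f;print('axis ext',np.percentile(X,[1,99]),'Yext',np.percentile(Y,[1,99]),'->',(np.percentile(X,[1,99]).mean()*e+np.percentile(Y,[1,99]).mean()*f))
    # circle fit of profile
    b=q;yy=b[:,:2]@f;zz=b[:,2]
    for it in range(3):
        A=np.c_[2*yy,2*zz,np.ones_like(yy)];s=np.linalg.lstsq(A,yy**2+zz**2,rcond=None)[0]
    print('circle Y,z,r',s[0],s[1],np.sqrt(s[2]+s[0]**2+s[1]**2))
m=(g>130)&(d>0)&(P[...,2]>-.01);m[:, :245]=0;m[:,325:]=0;m[245:]=0;m[:50]=0;q=P[m]
print('rack',cv2.minAreaRect(q[:,:2].astype(np.float32)*1000),q[:,2].max())
a=np.radians(-10.2);e=np.array([np.cos(a),np.sin(a)]);f=np.array([-e[1],e[0]])
rx=q[:,:2]@e;ry=q[:,:2]@f;hi=q[:,2]>.022;print('rail e ext',np.percentile(rx[hi],[1,50,99]),'f',np.percentile(ry,[0,1,99,100]))
for n in('top',):
    im,d,c=load(n);P=pts(d,c);q=P[215:228,163:192].reshape(-1,3);q=q[(q[:,2]>.035)];print(n,'e',np.percentile(q[:,:2]@e,[1,99]),'f',np.percentile(q[:,:2]@f,[1,99]))
E
```

```text
table [8.10713291e-01 1.47560438e-01 3.49778445e-04] [0.58103062 0.28737719 0.35133983]
small 1130 ((582.0654907226562, 288.9649353027344), (43.47386932373047, 23.031837463378906), 80.15350341796875) [0.05273018 0.05597108]
axis ext [0.51110299 0.53271777] Yext [0.36580947 0.40778101] -> [0.58215744 0.28825981]
circle Y,z,r 0.3867063243270973 0.03272722380534342 0.02249727443674444
big 1568 ((567.486083984375, 208.48936462402344), (56.450096130371094, 23.170257568359375), 79.33164978027344) [0.07065073 0.07488347]
axis ext [0.51038726 0.53267383] Yext [0.2781374  0.33373246] -> [0.56746448 0.20874472]
circle Y,z,r 0.3025318337275771 0.043147805146928724 0.030982333639642298
rack ((573.7442626953125, 245.7156219482422), (219.7751922607422, 92.94973754882812), 80.14250183105469) 0.062005272332348
rail e ext [0.5030079  0.53546269 0.54078528] f [0.23329746 0.23537171 0.45140515 0.45317258]
top e [0.4700879  0.53551408] f [0.18811372 0.32960239]
```

```bash
python3 -m pendant '{"xyz":[[-0.2,0.05,3],[-0.2,0.05,6],[-0.2,0.05,8.5],[-0.2,0.05,10.5],[-0.2,0.05,11.5],[-0.2,0.05,11.5],[-0.2,0.05,11.5],[-0.2,0.05,11.5],[-0.2,0.05,11.5],[-0.2,0.05,11.5],[-0.2,0.05,11.5]],"turn":[0,0,0,0,0,0,0,0,0,0,0],"claw":[0.55,0.55,0.55,0.55,0.55,0.2,0.2,0.2,0.2,0.2,0.2]}' 20
python3 -m pendant '{"xyz":[[0,0,-0.5],[0,0,-2],[0,0,-5],[0,0,-8],[0,0,-8],[0,0,-8]],"turn":[0,0,0,0,0,0],"claw":[0.2,0.2,0.2,0.2,0.2,0.2]}'
python3 - <<'E'
from h import *
im,d,c=snap('wrist','wrist2.png');snap('side');snap('top')
go(.519,.002,.16,0)
E
```

```text
time: 2.48
tool_pos: [0.5689, 0.2047, 0.0476]
tcp_rot: [2.409, 2.014, 0.004]
wrist_force: [-0.7, 0.3, 4.0]
width: 0.023
gripper_force: 20.0
time: 2.98
tool_pos: [0.5697, 0.2048, 0.1291]
tcp_rot: [2.409, 2.013, 0.007]
wrist_force: [0.0, 0.6, -1.8]
width: 0.0231
gripper_force: 20.0
t 3.13 pos [0.5668 0.204  0.1245] toolY -10.2 q6 0.44 -> cm [-20.73  -1.13  -3.53] turn -10.2 alt 169.8
```

View pics/wrist2.png

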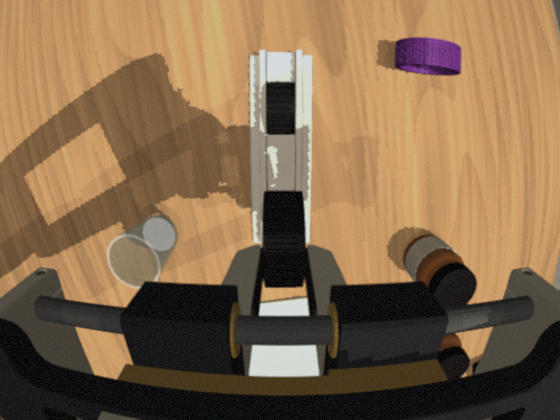

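The wrist view shows the cap pinched between the fingers at (285,240), clear of the rack, with the small cap undisturbed at (281,108). Next is the tile.

```bash
python3 -c "
from h import *
go(.56,.002,.08,0)"
```

```text
t 3.13 pos [0.5668 0.204  0.1245] toolY -10.2 q6 0.44 -> cm [-19.99   2.92   4.46] turn -10.2 alt 169.8
```

```bash
python3 -m pendant '{"xyz":[[-2,0.3,0],[-5,0.7,0],[-9,1.3,0],[-13,1.9,0],[-17,2.5,0],[-19,2.8,1],[-20,2.9,2.5],[-20,2.9,4],[-20,2.9,4.5],[-20,2.9,4.5],[-20,2.9,4.5],[-20,2.9,4.5]],"turn":[0,-2,-4,-6,-8,-10.2,-10.2,-10.2,-10.2,-10.2,-10.2,-10.2],"claw":[0.2,0.2,0.2,0.2,0.2,0.2,0.2,0.2,0.2,0.2,0.2,0.2]}'
python3 - <<'E'
from h import *
im,d,c=snap('side','side2.png');P=pts(d,c)
go(.56,.002,.0415,0)
# lowest dark points of held cap
u,v=None,None
m=(im.max(2)<60)&(d>0)&(abs(P[...,0]-.56)<.03)&(abs(P[...,1]-.002)<.045)&(P[...,2]>.01)&(P[...,2]<.11)
q=P[m];print(m.sum(),q.min(0),q.max(0),np.percentile(q[:,2],[1,5]))
cv2.imwrite('pics/side2c.png',cv2.resize(im[150:290,220:370],(600,560)))
E
```

```text
time: 4.13
tool_pos: [0.5612, 0.0029, 0.0815]
tcp_rot: [2.22, 2.222, 0.001]
wrist_force: [0.1, 0.5, -0.9]
width: 0.023
gripper_force: 20.0
t 4.18 pos [0.5615 0.0029 0.0818] toolY 0.0 q6 -0.09 -> cm [-0.09 -0.15  4.03] turn 0.0 alt -180.0
151 [ 0.55056285 -0.02470331  0.04843622] [0.57281972 0.03633406 0.1079698 ] [0.04901225 0.05703091]
```

View pics/side2c.png

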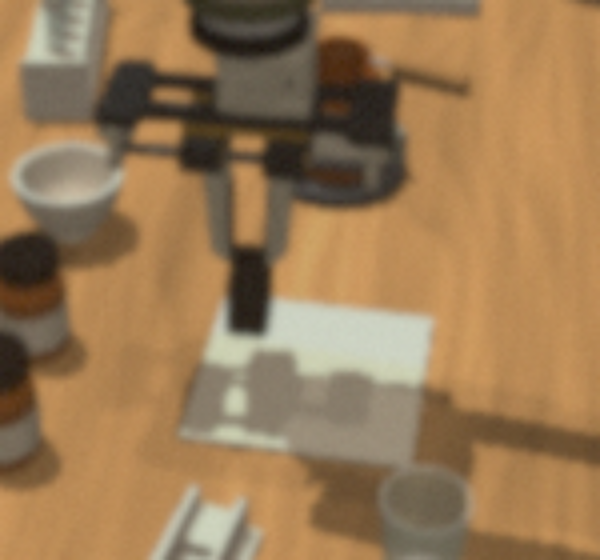

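The side crop shows the cap held upright on edge in the fingers at (250,290), with its lower edge about 43 mm above the tile. I'll lower it gently.

```bash
python3 -m pendant '{"xyz":[[0,0,1],[0,0,2],[0,0,3],[0,0,3.7],[0,0,3.8],[0,0,3.8],[0,0,3.8]],"turn":[0,0,0,0,0,0,0],"claw":[0.2,0.2,0.2,0.2,0.2,0.2,0.2]}'
python3 -m pendant '{"xyz":[[0,0,0.1],[0,0,0.15],[0,0,0.15]],"turn":[0,0,0],"claw":[0.2,0.2,0.2]}'
```

```text
time: 4.77
tool_pos: [0.5604, 0.0024, 0.0421]
tcp_rot: [-2.221, -2.221, 0.001]
wrist_force: [-1.3, 0.1, 0.0]
width: 0.0234
gripper_force: 20.0
time: 5.02
tool_pos: [0.5609, 0.0023, 0.0419]
tcp_rot: [-2.221, -2.221, 0.0]
wrist_force: [-3.7, 0.1, 7.1]
width: 0.0234
gripper_force: 20.0
```

```bash
python3 -m pendant '{"xyz":[[0,0,-0.1],[0,0,-0.1],[0,0,-0.1],[0,0,-0.1],[0,0,-0.7],[0,0,-1.5],[0,-1,-1.5],[0,-2,-1.5],[0,-2.6,-1.5],[0,-3,-1.5]],"turn":[0,0,0,0,0,0,0,0,0,0],"claw":[0.4,0.6,0.8,1,1,1,1,1,1,1]}'
python3 - <<'E'
from h import *
im,d,c=snap('side','side3.png');P=pts(d,c);go(.56,.002,.0415,0)
m=(im.max(2)<60)&(d>0)&(abs(P[...,0]-.54)<.06)&(abs(P[...,1]-.002)<.07)&(P[...,2]>.012)&(P[...,2]<.075)
q=P[m];print(m.sum(),q.min(0),q.max(0))
cv2.imwrite('pics/side3c.png',cv2.resize(im[150:290,220:370],(600,560)))
E
```

```text
time: 5.85
tool_pos: [0.5306, 0.0024, 0.0571]
tcp_rot: [2.221, 2.221, 0.001]
wrist_force: [-0.5, 0.0, 0.3]
width: 0.0854
gripper_force: 0.0
t 5.9 pos [0.5302 0.0024 0.0568] toolY -0.0 q6 -0.09 -> cm [-0.04  2.98  1.53] turn -0.0 alt 180.0
142 [ 0.54806787 -0.02503546  0.01311084] [0.56705552 0.03769601 0.07031599]
```

View pics/side3c.png

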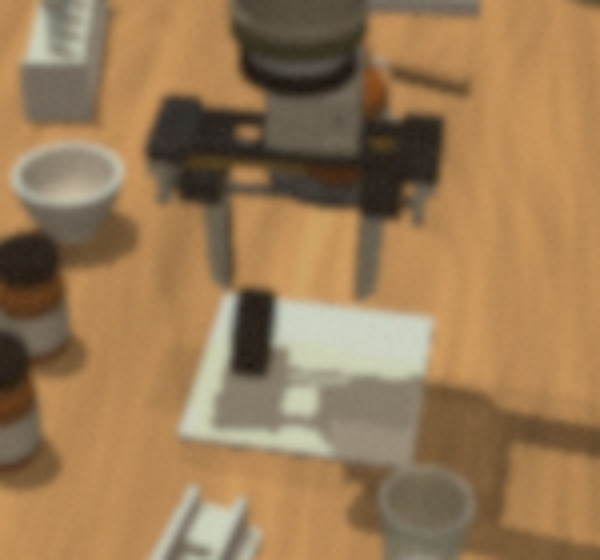

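The side crop shows the cap standing free on edge on the tile at (253,332). The finger behind it, at (220,265), is about to touch. I'll push slowly towards the mouth.

```bash
python3 -m pendant '{"xyz":[[0,-0.4,0],[0,-0.9,0],[0,-1.4,0],[0,-1.9,0],[0,-2.4,0],[0,-2.9,0],[0,-3.3,0],[0,-3.3,0],[0,-3.3,-2],[0,-3.3,-4],[0,-2.5,-7],[0,-2.5,-7]],"turn":[0,0,0,0,0,0,0,0,0,0,0,0],"claw":[1,1,1,1,1,1,1,1,1,1,1,1]}'
python3 - <<'E'
from h import *
for n,f in(('side',pts),('top',pts),('wrist',fpts)):
    im,d,c=snap(n,n+'4.png');P=f(d,c)
    m=(im.max(2)<70)&(d>0)&(abs(P[...,0]-.53)<.075)&(abs(P[...,1]-.005)<.075)&(P[...,2]>.012)&(P[...,2]<.05)
    q=P[m]
    if len(q)>20: print(n,m.sum(),q.min(0),q.max(0),'z med',np.median(q[:,2]),cv2.minEnclosingCircle(q[abs(q[:,2]-.03)<.005][:,:2].astype(np.float32)*1000))
go(.56,.002,.0415,0)
E
```

```text
time: 6.9
tool_pos: [0.5102, 0.002, 0.1327]
tcp_rot: [2.217, 2.216, 0.009]
wrist_force: [0.5, -1.0, 0.3]
width: 0.0931
gripper_force: 0.0
side 58 [ 0.54862689 -0.02787432  0.01579805] [0.56597951 0.03606227 0.04902774] z med 0.037481291995013356 ((554.7588500976562, 4.085077285766602), 32.07467269897461)
wrist 510 [ 0.54630207 -0.02607053  0.01201514] [0.56876997 0.0346614  0.04994978] z med 0.02037324260369447 ((546.6805419921875, 3.68245792388916), 27.843379974365234)
t 7.05 pos [0.5061 0.0023 0.1265] toolY -0.0 q6 -0.1 -> cm [-0.03  5.38  8.5 ] turn -0.0 alt 180.0
```

View pics/wrist4.png

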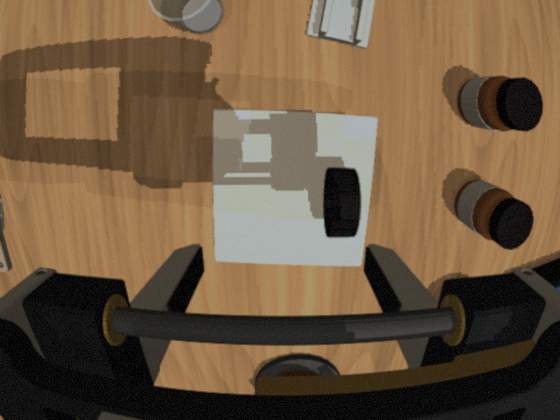

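The wrist view shows the cap still on edge on the tile at (343,203), so it rocked back. I'll push further this time.

```bash
python3 -m pendant '{"xyz":[[0.2,2.9,0],[0.2,2.9,3],[0.2,2.9,6],[0.2,2.9,6.9],[0.2,2.3,6.9],[0.2,1.7,6.9],[0.2,1,6.9],[0.2,0.4,6.9],[0.2,-0.2,6.9],[0.2,-0.8,6.9],[0.2,-1.4,6.9],[0.2,-2,6.9],[0.2,-2.6,6.9],[0.2,-3,6.9],[0.2,-3,6.9]],"turn":[0,0,0,0,0,0,0,0,0,0,0,0,0,0,0],"claw":[1,1,1,1,1,1,1,1,1,1,1,1,1,1,1]}'
python3 - <<'E'
from h import *
for n,f in(('side',pts),('wrist',fpts)):
    im,d,c=snap(n,n+'5.png');P=f(d,c)
    m=(im.max(2)<70)&(d>0)&(abs(P[...,0]-.53)<.075)&(abs(P[...,1]-.005)<.075)&(P[...,2]>.012)&(P[...,2]<.08)
    q=P[m]
    if len(q)>20: print(n,m.sum(),q.min(0),q.max(0),'z med',np.median(q[:,2]),cv2.minEnclosingCircle(q[abs(q[:,2]-.03)<.005][:,:2].astype(np.float32)*1000))
go(.56,.002,.0415,0)
E
```

```text
time: 8.3
tool_pos: [0.475, 0.0044, 0.0573]
tcp_rot: [-2.221, -2.221, 0.0]
wrist_force: [-0.1, -0.2, 1.5]
width: 0.0928
gripper_force: 0.0
side 146 [ 0.54829388 -0.02483543  0.01279554] [0.56708508 0.0367515  0.06974162] z med 0.05452401880863942 ((556.9468383789062, 36.28533935546875), 8.36932373046875)
wrist 3565 [ 0.54552003 -0.02027917  0.01200102] [0.57032008 0.03473013 0.07175524] z med 0.06168576854301352 ((552.504638671875, 29.97234344482422), 7.145534038543701)
t 8.4 pos [0.4759 0.0044 0.0575] toolY -0.0 q6 -0.1 -> cm [-0.23  8.41  1.61] turn -0.0 alt 180.0
```

```bash
python3 - <<'E'
import cv2,numpy as np
a=cv2.imread('pics/side5.png')[150:290,220:370];b=cv2.imread('pics/wrist5.png')
cv2.imwrite('pics/s5.png',np.hstack([cv2.resize(a,(350,327)),cv2.resize(b,(436,327))]))
E
```

```text
(no output)
```

View pics/s5.png

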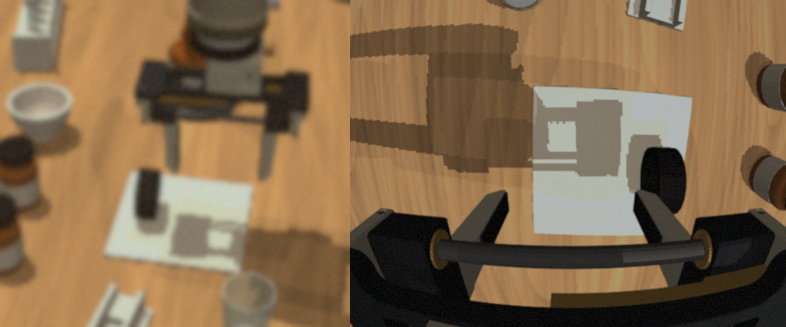

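The picture shows the finger on the mouth side of a cap that is still standing. I'll repeat the push in stages and watch it.

```bash
python3 -m pendant '{"xyz":[[0,0,-3],[0,0,-6],[0,3,-6],[0,6,-6],[0,6,-3],[0,6,0],[0,6,1],[0,6,1],[0,5,1],[0,5,1]],"turn":[0,0,0,0,0,0,0,0,0,0],"claw":[1,1,1,1,1,1,1,1,1,1]}'
cat > look.py <<'E'
from h import *
import sys
L=[]
for n,f in(('side',pts),('wrist',fpts)):
    im,d,c=snap(n);P=f(d,c)
    m=(im.max(2)<70)&(d>0)&(abs(P[...,0]-.53)<.075)&(abs(P[...,1]-.005)<.05)&(P[...,2]>.012)&(P[...,2]<.09)
    q=P[m]; print(n,m.sum(),q.min(0).round(4),q.max(0).round(4))
    L.append(im)
s=arm.state();print(s['tool_pos'].round(4),s['wrist_force'].round(1),s['width'])
np.save('L%s.npy'%sys.argv[1],np.hstack([cv2.resize(L[0][170:280,240:350],(300,300)),cv2.resize(L[1],(400,300))]))
E
python3 look.py 1
python3 -m pendant '{"xyz":[[0,-0.5,0],[0,-1,0],[0,-1.5,0],[0,-1.5,0]],"turn":[0,0,0,0],"claw":[1,1,1,1]}'
python3 look.py 2
python3 -c "
import numpy as np,cv2
cv2.imwrite('pics/L12.png',np.vstack([np.load('L1.npy'),np.load('L2.npy')]))"
```

```text
time: 9.23
tool_pos: [0.5254, 0.0044, 0.0483]
tcp_rot: [-2.221, -2.221, 0.0]
wrist_force: [0.3, 0.2, 0.7]
width: 0.0929
gripper_force: 0.0
side 154 [ 0.5482 -0.0251  0.0126] [0.5673 0.0377 0.0694]
wrist 4721 [ 0.4668 -0.0259  0.012 ] [0.5852 0.0346 0.09  ]
[0.5269 0.0043 0.0491] [ 0.9 -0.4  0.7] 0.09304453593618513
time: 9.67
tool_pos: [0.51, 0.0044, 0.0475]
tcp_rot: [-2.221, -2.221, 0.0]
wrist_force: [-0.7, 0.4, -0.7]
width: 0.0929
gripper_force: 0.0
side 145 [ 0.5481 -0.025   0.0133] [0.5674 0.0387 0.0729]
wrist 4459 [ 0.4554 -0.0264  0.012 ] [0.57   0.0348 0.09  ]
[0.5107 0.0044 0.0476] [-0.2  0.6 -0.2] 0.09296676278832937
```

View pics/L12.png

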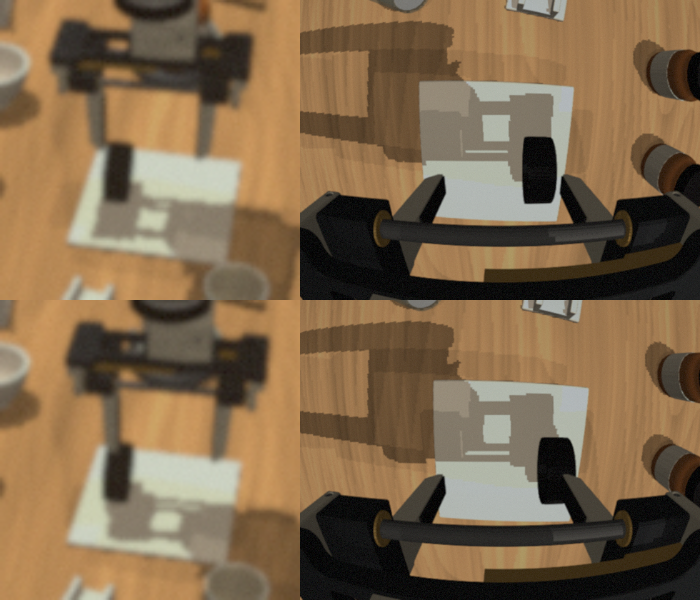

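The lower pair shows the cap leaning slightly against the finger (z max rose from 69 to 73 mm). I'll continue at this lower height.

```bash
python3 -m pendant '{"xyz":[[0,-0.3,0],[0,-0.6,0],[0,-0.8,0],[0,-0.8,0]],"turn":[0,0,0,0],"claw":[1,1,1,1]}'
python3 look.py 3
python3 -m pendant '{"xyz":[[0,-0.4,0],[0,-0.8,0],[0,-1,0],[0,-1,0],[0,-1,0]],"turn":[0,0,0,0,0],"claw":[1,1,1,1,1]}'
python3 look.py 4
```

```text
time: 10.1
tool_pos: [0.5024, 0.0044, 0.0473]
tcp_rot: [-2.221, -2.221, 0.0]
wrist_force: [0.1, 0.4, -0.4]
width: 0.0931
gripper_force: 0.0
side 136 [ 0.5481 -0.0237  0.0137] [0.567  0.0367 0.0772]
wrist 4114 [ 0.455  -0.0264  0.012 ] [0.5701 0.0348 0.09  ]
[0.5028 0.0044 0.0474] [-0.8 -0.2  0.5] 0.09249219466401631
time: 10.62
tool_pos: [0.4927, 0.0044, 0.0475]
tcp_rot: [2.222, 2.221, 0.0]
wrist_force: [-0.3, -0.2, 0.1]
width: 0.0927
gripper_force: 0.0
side 138 [ 0.5484 -0.0246  0.0127] [0.5668 0.0367 0.0708]
wrist 3669 [ 0.5385 -0.0268  0.012 ] [0.5702 0.0349 0.0899]
[0.493  0.0044 0.0475] [-0.7  0.2  0.4] 0.09321104444194768
```

```bash
python3 - <<'E'
from h import *
s=arm.state();p=s['tool_pos'];w=s['width']
for n in('side','wrist'):
    im,d,c=load(n);P=(pts if n=='side' else fpts)(d,c)
    for sx in(-1,1):
        X=np.array([p[0]+sx*(w/2+.008),p[1],p[2]]);x=c['R']@X+c['t']
        if n=='side': uv=[c['fx']*x[0]/x[2]+c['cx'],c['fy']*x[1]/x[2]+c['cy']]
        else:
            r=np.hypot(x[0],x[1]);th=np.arctan2(r,x[2]);uv=[c['cx']+c['fx']*th*x[0]/r,c['cy']+c['fy']*th*x[1]/r]
        u,v=np.round(uv).astype(int);print(n,sx,u,v,X.round(3),'seen there',P[v,u].round(3))
    # all points of fingers: z in .045-.1, near
    m=(d>0)&(abs(P[...,1])<.06)&(P[...,2]>.035)&(P[...,2]<.11)&(abs(P[...,0]-.5)<.12)
    q=P[m]
    for lo in np.arange(.03,.11,.01):
        t=q[abs(q[:,2]-lo)<.005]
        if len(t): print(lo.round(2),len(t),'right',t[t[:,0]>p[0]].mean(0).round(3) if (t[:,0]>p[0]).any() else '','left',t[t[:,0]<p[0]].mean(0).round(3) if (t[:,0]<p[0]).any() else '')
E
python3 -c "
import numpy as np,cv2
cv2.imwrite('pics/L34.png',np.vstack([np.load('L3.npy'),np.load('L4.npy')]))"
```

```text
side -1 326 234 [0.438 0.004 0.048] seen there [ 0.439 -0.049  0.005]
side 1 287 231 [0.548 0.004 0.048] seen there [ 0.551 -0.021  0.026]
0.04 31 right [0.559 0.03  0.04 ] left 
0.05 34 right [0.561 0.03  0.05 ] left 
0.06 48 right [0.561 0.021 0.061] left 
0.07 57 right [0.559 0.009 0.068] left [0.444 0.013 0.073]
0.08 27 right [0.547 0.013 0.081] left [0.441 0.013 0.08 ]
0.09 29 right [0.548 0.013 0.089] left [0.44  0.013 0.089]
0.1 38 right [0.548 0.014 0.1  ] left [0.44  0.014 0.099]
wrist -1 200 242 [0.438 0.004 0.048] seen there [ 0.425 -0.016  0.001]
wrist 1 368 242 [0.548 0.004 0.048] seen there [ 0.557 -0.01   0.015]
0.04 240 right [0.555 0.023 0.04 ] left 
0.05 487 right [0.557 0.028 0.051] left 
0.06 815 right [0.557 0.023 0.061] left 
0.07 1054 right [0.559 0.012 0.068] left [0.444 0.008 0.073]
0.08 607 right [0.543 0.009 0.081] left [0.443 0.01  0.081]
0.09 721 right [0.543 0.01  0.09 ] left [0.442 0.01  0.09 ]
0.1 897 right [0.543 0.01  0.1  ] left [0.442 0.01  0.1  ]
```

View pics/L34.png

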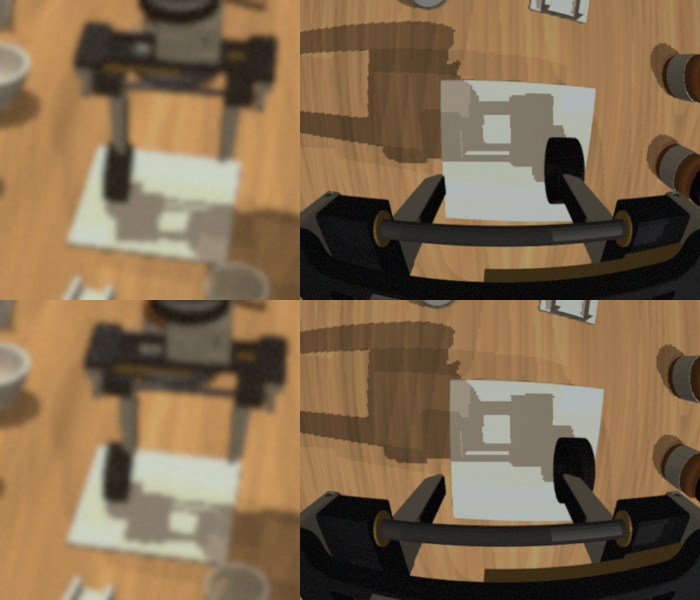

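The fingers' lowest visible points are at z of about 72 mm with the TCP at 47.5 mm. Wide open, the tips retract about 24 mm, so the pushes went over the cap. I'll push lower.

```bash
python3 -m pendant '{"xyz":[[0,0,-2],[0,1,-3],[0,4.2,-3],[0,4.2,-1],[0,4.2,1.7],[0,4.2,1.7],[0,3.4,1.7],[0,2.9,1.7],[0,2.4,1.7],[0,1.9,1.7],[0,1.4,1.7],[0,0.9,1.7],[0,0.4,1.7],[0,-0.2,1.7],[0,-0.2,1.7],[0,-0.2,-2],[0,-0.2,-6],[0,0.5,-9],[0,0.5,-9]],"turn":[0,0,0,0,0,0,0,0,0,0,0,0,0,0,0,0,0,0,0],"claw":[1,1,1,1,1,1,1,1,1,1,1,1,1,1,1,1,1,1,1]}'
python3 look.py 5; python3 - <<'E'
from h import *
for n,f in(('side',pts),('wrist',fpts)):
    im,d,c=load(n);P=f(d,c)
    m=(im.max(2)<70)&(d>0)&(abs(P[...,0]-.53)<.075)&(abs(P[...,1]-.005)<.05)&(P[...,2]>.012)&(P[...,2]<.06)
    q=P[m];print(n,np.percentile(q,[1,99],axis=0).round(4).tolist(),cv2.minEnclosingCircle(q[abs(q[:,2]-.03)<.006][:,:2].astype(np.float32)*1000),np.median(q[:,2]))
E
```

```text
time: 12.3
tool_pos: [0.503, 0.0039, 0.1453]
tcp_rot: [2.215, 2.215, 0.012]
wrist_force: [1.3, -0.5, 0.8]
width: 0.0931
gripper_force: 0.0
side 293 [ 0.4889 -0.0256  0.0121] [0.542  0.0369 0.0326]
wrist 3216 [ 0.4841 -0.0272  0.0124] [0.5451 0.0348 0.0339]
[0.4994 0.0042 0.1393] [-0.8 -0.7 -0.4] 0.09258537993494195
side [[0.4891, -0.021, 0.013], [0.5405, 0.0365, 0.0325]] ((518.1046142578125, 5.934228420257568), 32.32585525512695) 0.028760075546863613
wrist [[0.4861, -0.0247, 0.0168], [0.5432, 0.034, 0.0333]] ((514.8763427734375, 3.6886250972747803), 31.200908660888672) 0.03159886832682554
```

The cap now lies flat, top at z = 30 mm, disc 62 mm wide, centred near (0.516, 0.005). Before regripping I'll measure the finger tip height at about 67 mm opening.

```bash
python3 -m pendant '{"xyz":[[0,1,2],[0,1.5,4],[0,1.5,6],[0,1.5,6],[0,1.5,6]],"turn":[0,0,0,0,0],"claw":[0.75,0.75,0.75,0.75,0.75]}'
python3 - <<'E'
from h import *
s=arm.state();p=s['tool_pos'];w=s['width'];print(p,w)
for n,f in(('side',pts),('wrist',fpts)):
    im,d,c=snap(n,n+'6.png');P=f(d,c)
    for sx in(-1,1):
        m=(d>0)&(abs(P[...,0]-p[0]-sx*(w/2+.008))<.018)&(abs(P[...,1]-p[1])<.025)&(P[...,2]>.045)&(P[...,2]<.16)
        q=P[m];print(n,sx,len(q),'zlow',np.percentile(q[:,2],[0,1,3,10]).round(4),q[q[:,2]<q[:,2].min()+.015].mean(0).round(4))
    m=(im.max(2)<70)&(d>0)&(abs(P[...,0]-.52)<.075)&(abs(P[...,1]-.005)<.05)&(abs(P[...,2]-.03)<.006)
    q=P[m];print('cap',cv2.minEnclosingCircle(q[:,:2].astype(np.float32)*1000),np.median(q[:,2]))
E
```

```text
time: 12.82
tool_pos: [0.5103, 0.0046, 0.0748]
tcp_rot: [-2.218, -2.218, 0.006]
wrist_force: [0.5, -0.2, 0.7]
width: 0.0705
gripper_force: 0.0
[0.51029778 0.00458923 0.07484347] 0.07047748909132326
side -1 114 zlow [0.0975 0.0995 0.1016 0.1068] [0.4708 0.0125 0.106 ]
side 1 124 zlow [0.0985 0.0993 0.1012 0.1058] [0.5531 0.0121 0.1063]
cap ((515.4435424804688, 7.299308776855469), 30.64625358581543) 0.029012522503336812
wrist -1 2516 zlow [0.1002 0.1025 0.105  0.1119] [0.4729 0.01   0.1088]
wrist 1 2532 zlow [0.1001 0.1022 0.1045 0.1115] [0.5502 0.01   0.1086]
cap ((514.9360961914062, 3.684342384338379), 31.26363754272461) 0.03164041919039949
```

```bash
python3 -c "
from h import *
print(arm.pinch_z);go(.515,.0045,-.008,0)"
```

```text
0.0188
t 12.92 pos [0.5127 0.0044 0.0777] toolY -0.0 q6 -0.09 -> cm [0.01 0.23 8.57] turn -0.0 alt 180.0
```

```bash
python3 -m pendant '{"xyz":[[0,0.2,2],[0,0.2,4],[0,0.2,5.5],[0,0.2,6.5],[0,0.2,7.5],[0,0.2,7.5],[0,0.2,7.5]],"turn":[0,0,0,0,0,0,0],"claw":[0.8,0.8,0.8,0.8,0.8,0.8,0.8]}'
python3 - <<'E'
from h import *
s=arm.state();p=s['tool_pos'];w=s['width'];print(p,w)
for n,f in(('side',pts),('wrist',fpts)):
    im,d,c=snap(n,n+'7.png');P=f(d,c)
    for sx in(-1,1):
        m=(d>0)&(abs(P[...,0]-p[0]-sx*(w/2+.008))<.01)&(abs(P[...,1]-p[1])<.02)&(P[...,2]>.01)&(P[...,2]<.1)&(im.max(2)<140)
        q=P[m];print(n,sx,len(q),'zlow',np.percentile(q[:,2],[0,1,3,10]).round(4))
print(arm.state()['wrist_force'])
E
```

```text
time: 13.5
tool_pos: [0.5151, 0.0044, 0.0028]
tcp_rot: [2.221, 2.221, 0.0]
wrist_force: [0.3, -0.4, 0.8]
width: 0.0741
gripper_force: 0.0
[0.51505354 0.00436091 0.00281699] 0.07410326164978609
side -1 90 zlow [0.0279 0.0289 0.0325 0.0387]
side 1 114 zlow [0.0255 0.026  0.028  0.0354]
wrist -1 2962 zlow [0.0274 0.0297 0.0325 0.0398]
wrist 1 2959 zlow [0.0272 0.0293 0.0325 0.0399]
[-0.36444168 -0.24029792  0.25515303]
```

TCP is at 2.8 mm, the tips are seen at about 27 mm, and there is no contact force. That confirms the ~23 mm offset, so I'll go down further.

```bash
python3 -m pendant '{"xyz":[[0,0,0.5],[0,0,1],[0,0,1.4],[0,0,1.4],[0,0,1.4]],"turn":[0,0,0,0,0],"claw":[0.8,0.8,0.8,0.8,0.8]}'
python3 -m pendant '{"xyz":[[0,0,0.1],[0,0,0.2],[0,0,0.2]],"turn":[0,0,0],"claw":[0.8,0.8,0.8]}'
```

```text
time: 14.02
tool_pos: [0.5144, 0.0044, -0.0121]
tcp_rot: [-2.221, -2.221, 0.001]
wrist_force: [0.2, -0.4, -0.4]
width: 0.0743
gripper_force: 0.0
time: 14.27
tool_pos: [0.5149, 0.0044, -0.0137]
tcp_rot: [-2.222, -2.221, 0.0]
wrist_force: [-0.4, -0.1, -0.1]
width: 0.0741
gripper_force: 0.0
```

```bash
python3 -m pendant '{"xyz":[[0,0,0],[0,0,0],[0,0,0],[0,0,0],[0,0,0],[0,0,0]],"turn":[0,0,0,0,0,0],"claw":[0.5,0.5,0.5,0.5,0.5,0.5]}' 30
python3 -m pendant '{"xyz":[[0,0,-1],[0,0,-4],[0,0,-8],[0,0,-12],[0,0,-16],[0,0,-17],[0,0,-17],[0,0,-17],[0,0,-17]],"turn":[0,0,0,0,0,0,0,0,0],"claw":[0.5,0.5,0.5,0.5,0.5,0.5,0.5,0.5,0.5]}'
python3 - <<'E'
from h import *
s=arm.state();p=s['tool_pos'];print(p)
im,d,c=snap('side');P=pts(d,c)
m=(im.max(2)<70)&(d>0)&(abs(P[...,0]-p[0])<.04)&(abs(P[...,1]-p[1])<.045)&(P[...,2]>.1)&(P[...,2]<.22)
q=P[m];print('held dark',np.percentile(q,[1,50,99],axis=0).round(4).tolist())
im,d,c=load('top');P=pts(d,c)
im,d,c=snap('top');
# jar axis
def cir(xy):
    A=np.c_[2*xy,np.ones(len(xy))];s=np.linalg.lstsq(A,(xy**2).sum(1),rcond=None)[0];return s[0],s[1],np.sqrt(s[2]+s[0]**2+s[1]**2)
P=pts(d,c);J=P[200:265,345:410].reshape(-1,3)
for lo,hi in((.105,.125),(.06,.091)):
    q=J[(J[:,2]>lo)&(J[:,2]<hi)&(np.hypot(J[:,0]-.529,J[:,1]+.269)<.05)];hull=cv2.convexHull(q[:,:2].astype(np.float32)*1000)[:,0];print('jar',lo,len(q),cir(hull.astype(float)))
    x=np.percentile(q[:,0],[.5,99.5]);y=np.percentile(q[:,1],[.5,99.5]);print(x,y,x.mean(),y.mean())
go(.5287,-.269,.16,-67)
E
```

```text
time: 14.77
tool_pos: [0.515, 0.0044, -0.0134]
tcp_rot: [2.221, 2.221, 0.0]
wrist_force: [0.3, -0.4, 0.7]
width: 0.0614
gripper_force: 30.0
time: 15.52
tool_pos: [0.5137, 0.0045, 0.1546]
tcp_rot: [-2.22, -2.22, 0.003]
wrist_force: [-0.5, -0.4, -0.6]
width: 0.0621
gripper_force: 30.0
[0.5136665 0.0044857 0.1545988]
held dark [[0.4848, -0.0245, 0.1751], [0.5132, 0.017, 0.1966], [0.5441, 0.0357, 0.1998]]
jar 0.105 240 (np.float64(529.0423510727622), np.float64(-268.86281763908596), np.float64(24.87406005355279))
[0.50424333 0.5525656 ] [-0.29362946 -0.24420721] 0.5284044618154822 -0.2689183356122574
jar 0.06 593 (np.float64(528.6844212599677), np.float64(-268.54763939602196), np.float64(41.90998368192033))
[0.48727601 0.56948987] [-0.30961416 -0.22703586] 0.5283829364658079 -0.2683250100646894
t 15.62 pos [0.5133 0.0045 0.1539] toolY -0.0 q6 -0.09 -> cm [-27.35   1.54  -0.62] turn 67.0 alt -113.0
```

```bash
python3 -m pendant '{"xyz":[[-1,0,-1.5],[-4,0.5,-3],[-8,1,-4.5],[-12,1.5,-4.5],[-16,1.5,-4.5],[-20,1.5,-4.5],[-24,1.5,-4.5],[-28,1.5,-4.5],[-32,1.5,-4.5],[-35,1.5,-4.5],[-36.5,1.5,-4.5],[-36.5,1.5,-4.5],[-36.5,1.5,-4.5],[-36.5,1.5,-4.5],[-36.5,1.5,-4.5]],"turn":[0,0,0,0,0,0,0,0,0,0,0,0,0,0,0],"claw":[0.5,0.5,0.5,0.5,0.5,0.5,0.5,0.5,0.5,0.5,0.5,0.5,0.5,0.5,0.5]}'
python3 - <<'E'
from h import *
im,d,c=snap('wrist','wrist8.png');P=fpts(d,c)
def cir(xy):
    A=np.c_[2*xy,np.ones(len(xy))];s=np.linalg.lstsq(A,(xy**2).sum(1),rcond=None)[0];return np.round([s[0],s[1],np.sqrt(s[2]+s[0]**2+s[1]**2)],2)
J=P.reshape(-1,3)
for lo,hi in((.104,.117),(.117,.124),(.088,.096),(.085,.096),(.05,.08)):
    q=J[(J[:,2]>lo)&(J[:,2]<hi)&(np.hypot(J[:,0]-.529,J[:,1]+.269)<.05)]
    if len(q)>20:
        hull=cv2.convexHull(q[:,:2].astype(np.float32)*1000)[:,0];print('jar',lo,len(q),cir(hull.astype(float)),q.min(0).round(4),q.max(0).round(4),cv2.minEnclosingCircle(q[:,:2].astype(np.float32)*1000))
go(.5287,-.269,.16,-67)
A=im[60:340,120:460];cv2.imwrite('pics/w8.png',cv2.resize(A,(680,560)))
E
```

```text
time: 16.87
tool_pos: [0.5299, -0.3591, 0.2007]
tcp_rot: [-2.219, -2.222, -0.0]
wrist_force: [0.8, 0.3, -0.3]
width: 0.0616
gripper_force: 30.0
jar 0.104 594 [ 526.91 -267.73   24.97] [ 0.5017 -0.2924  0.104 ] [ 0.5518 -0.2422  0.117 ] ((527.1381225585938, -267.6065368652344), 25.480731964111328)
jar 0.117 892 [ 527.04 -268.17   24.99] [ 0.5025 -0.2919  0.117 ] [ 0.5512 -0.2442  0.1233] ((527.0703125, -268.1577453613281), 25.24993896484375)
jar 0.088 3397 [ 526.78 -268.13   37.21] [ 0.4892 -0.3058  0.088 ] [ 0.5638 -0.2308  0.0959] ((526.679443359375, -267.96630859375), 38.04020309448242)
jar 0.085 3929 [ 526.81 -268.27   39.48] [ 0.4878 -0.3079  0.085 ] [ 0.566  -0.2293  0.0959] ((527.1726684570312, -267.9031677246094), 40.041465759277344)
t 16.92 pos [ 0.5301 -0.3592  0.2011] toolY 0.1 q6 -0.68 -> cm [ 9.02 -0.12  4.12] turn 67.1 alt -112.9
```

The wrist camera puts the jar axis at (0.527, -0.268) and the top camera at (0.5287, -0.2687). They agree within calibration, so I'll hover over it with the turn made.

```bash
python3 -m pendant '{"xyz":[[1.5,0,1],[4,-0.1,2],[7,-0.2,4],[9,-0.3,4],[9.2,-0.3,4],[9.2,-0.3,4],[9.2,-0.3,5],[9.2,-0.3,6.5],[9.2,-0.3,8],[9.2,-0.3,9],[9.2,-0.3,9.6],[9.2,-0.3,9.6],[9.2,-0.3,9.6],[9.2,-0.3,9.6]],"turn":[7,14,21,28,35,42,49,56,63,67,67,67,67,67],"claw":[0.5,0.5,0.5,0.5,0.5,0.5,0.5,0.5,0.5,0.5,0.5,0.5,0.5,0.5]}'
python3 -c "
from h import *
go(.5274,-.2676,.0895)"
```

```text
time: 18.08
tool_pos: [0.5275, -0.2687, 0.1065]
tcp_rot: [3.077, 0.63, 0.002]
wrist_force: [1.0, -1.0, -0.5]
width: 0.0617
gripper_force: 30.0
t 18.08 pos [ 0.5275 -0.2687  0.1065] toolY -66.9 q6 0.61 -> cm [ 0.03 -0.1   1.7 ] turn 0 alt 0
```

```bash
python3 -m pendant '{"xyz":[[0,-0.1,0.4],[0,-0.1,0.8],[0,-0.1,1.1],[0,-0.1,1.2],[0,-0.1,1.2]],"turn":[0,0,0,0,0],"claw":[0.5,0.5,0.5,0.5,0.5]}'
python3 -m pendant '{"xyz":[[0,0,0.1],[0,0,0.2],[0,0,0.3],[0,0,0.3]],"turn":[0,0,0,0],"claw":[0.5,0.5,0.5,0.5]}'
```

```text
time: 18.5
tool_pos: [0.5266, -0.2675, 0.0931]
tcp_rot: [-3.078, -0.626, -0.001]
wrist_force: [1.6, 2.2, -1.6]
width: 0.0616
gripper_force: 30.0
time: 18.83
tool_pos: [0.5269, -0.2679, 0.0911]
tcp_rot: [3.078, 0.626, 0.001]
wrist_force: [1.4, 1.7, 4.3]
width: 0.062
gripper_force: 30.0
```

Light contact with the mouth near 110.5 mm, so the lugs are on the thread tops. I'll turn anticlockwise with light pressure.

```bash
python3 -m pendant '{"xyz":[[0,0,0.05],[0,0,0.05],[0,0,0.05],[0,0,0.05],[0,0,0.05],[0,0,0.05]],"turn":[-4,-8,-12,-16,-20,-20],"claw":[0.5,0.5,0.5,0.5,0.5,0.5]}'
python3 -c "
from h import *
s=arm.state();print(s['torque'],s['wrist_force']);go(.5274,-.2676,.0895)"
```

```text
time: 19.33
tool_pos: [0.5269, -0.2676, 0.09]
tcp_rot: [2.921, 1.156, 0.001]
wrist_force: [3.6, 2.0, 0.7]
width: 0.062
gripper_force: 30.0
[ 0.22734134 -0.44391456  0.00353098] [3.58217109 1.98978247 0.71576052]
t 19.33 pos [ 0.5269 -0.2676  0.09  ] toolY -46.8 q6 0.26 -> cm [0.04 0.03 0.05] turn 0 alt 0
```

```bash
python3 -m pendant '{"xyz":[[0.06,0,0.15],[0.06,0,0.2],[0.06,0,0.2],[0.06,0,0.2],[0.06,0,0.2],[0.06,0,0.2]],"turn":[-3,-6,-10,-14,-18,-18],"claw":[0.5,0.5,0.5,0.5,0.5,0.5]}'
python3 -c "
from h import *
s=arm.state();print(s['torque'],s['wrist_force']);go(.5274,-.2676,.0895)"
```

```text
time: 19.83
tool_pos: [0.528, -0.268, 0.0901]
tcp_rot: [2.703, 1.596, 0.002]
wrist_force: [-0.3, 0.8, 10.1]
width: 0.0616
gripper_force: 30.0
[0.09443575 0.22156014 0.08736821] [-0.28351069  0.7754489  10.12371592]
t 19.83 pos [ 0.528  -0.268   0.0901] toolY -28.9 q6 -0.05 -> cm [ 0.01 -0.07  0.06] turn 0 alt 0
```

```bash
python3 -m pendant '{"xyz":[[0,0,0],[0,0,0],[0,0,0.02],[0,0,0.02],[0,0,0.02]],"turn":[-4,-8,-12,-15,-15],"claw":[0.5,0.5,0.5,0.5,0.5]}'
python3 -c "
from h import *
s=arm.state();print(s['torque'],s['wrist_force']);go(.5274,-.2676,.0895)"
python3 -m pendant '{"xyz":[[0,0,0],[0,0,0],[0,0,0.02],[0,0,0.02],[0,0,0.02]],"turn":[-4,-8,-12,-15,-15],"claw":[0.5,0.5,0.5,0.5,0.5]}'
python3 -c "
from h import *
s=arm.state();print(s['torque'],s['wrist_force']);go(.5274,-.2676,.0895)"
```

```text
time: 20.25
tool_pos: [0.5264, -0.2673, 0.0874]
tcp_rot: [-2.475, -1.934, 0.001]
wrist_force: [-0.7, 0.8, -0.3]
width: 0.0619
gripper_force: 30.0
[ 0.0071652  -0.00747549  0.05543204] [-0.6683403   0.76784309 -0.2875273 ]
t 20.25 pos [ 0.5264 -0.2673  0.0874] toolY -14.0 q6 -0.31 -> cm [-0.    0.11 -0.21] turn 0 alt 0
time: 20.67
tool_pos: [0.5263, -0.2673, 0.0871]
tcp_rot: [-2.203, -2.239, 0.001]
wrist_force: [-0.5, 1.3, 0.0]
width: 0.0615
gripper_force: 30.0
[-0.07068928  0.02476273 -0.02204364] [-0.51674952  1.25588657  0.0306958 ]
t 20.67 pos [ 0.5263 -0.2673  0.0871] toolY 0.9 q6 -0.57 -> cm [-0.03  0.11 -0.24] turn 0 alt 0
```

The force dropped away, so the entry is open. I'll let the cap down.

```bash
python3 -m pendant '{"xyz":[[0,0,0.15],[0,0,0.3],[0,0,0.4],[0,0,0.4]],"turn":[0,0,0,0],"claw":[0.5,0.5,0.5,0.5]}'
python3 -c "
from h import *
s=arm.state();print(s['torque'],s['wrist_force']);go(.5274,-.2676,.0845)"
```

```text
time: 21.0
tool_pos: [0.5268, -0.2673, 0.0836]
tcp_rot: [-2.204, -2.239, 0.0]
wrist_force: [-1.1, 0.5, 0.9]
width: 0.0617
gripper_force: 30.0
[ 0.03935456  0.31243283 -0.0136451 ] [-1.07029809  0.4583356   0.90065861]
t 21.0 pos [ 0.5268 -0.2673  0.0836] toolY 0.9 q6 -0.57 -> cm [-0.03  0.06 -0.09] turn 0 alt 0
```

Mouth is at about 103 mm: it dropped in. Next, gently anticlockwise to the back stop.

```bash
for i in 1 2; do python3 -m pendant '{"xyz":[[0,0,0],[0,0,0],[0,0,0],[0,0,0]],"turn":[-2,-4,-5,-5],"claw":[0.5,0.5,0.5,0.5]}' | head -2
python3 -c "
from h import *
s=arm.state();print(s['torque'].round(3),s['wrist_force'].round(1));go(.5274,-.2676,.0845)"; done
```

```text
time: 21.33
tool_pos: [0.5272, -0.2673, 0.0839]
[ 0.107  0.024 -0.016] [0.8 0.3 1.8]
t 21.33 pos [ 0.5272 -0.2673  0.0839] toolY 6.0 q6 -0.66 -> cm [-0.03  0.02 -0.06] turn 0 alt 0
time: 21.67
tool_pos: [0.5272, -0.2671, 0.0839]
[ 0.618  0.069 -0.94 ] [-0.3  3.5  5.6]
t 21.67 pos [ 0.5272 -0.2671  0.0839] toolY 10.9 q6 -0.75 -> cm [-0.05  0.01 -0.06] turn 0 alt 0
```

Torque is -0.94 N m near tool yaw 8–11°, which is the back stop. Now clockwise, following the thread down.

```bash
python3 -m pendant '{"xyz":[[0,0,0.02],[0,0,0.05],[0,0,0.08],[0,0,0.11],[0,0,0.14],[0,0,0.17],[0,0,0.2],[0,0,0.22],[0,0,0.22]],"turn":[4,8,13,18,23,28,33,38,38],"claw":[0.5,0.5,0.5,0.5,0.5,0.5,0.5,0.5,0.5]}'
python3 -c "
from h import *
s=arm.state();print(s['torque'].round(3),s['wrist_force'].round(1));go(.5274,-.2676,.0796)"
```

```text
time: 22.42
tool_pos: [0.5271, -0.2677, 0.0817]
tcp_rot: [2.682, 1.634, -0.0]
wrist_force: [-0.3, -0.4, 4.2]
width: 0.0617
gripper_force: 30.0
[ 0.041  0.125 -0.028] [-0.3 -0.4  4.2]
t 22.42 pos [ 0.5271 -0.2677  0.0817] toolY -27.3 q6 -0.08 -> cm [0.03 0.02 0.21] turn 0 alt 0
```

```bash
python3 -m pendant '{"xyz":[[0,0,0.03],[0,0,0.06],[0,0,0.09],[0,0,0.12],[0,0,0.15],[0,0,0.18],[0,0,0.19],[0,0,0.19]],"turn":[5,10,15,20,25,30,33,33],"claw":[0.5,0.5,0.5,0.5,0.5,0.5,0.5,0.5]}'
python3 -c "
from h import *
s=arm.state();print(s['torque'].round(3),s['wrist_force'].round(1));go(.5274,-.2676,.0796)"
python3 -m pendant '{"xyz":[[0,0,0.02],[0,0,0.03],[0,0,0.03],[0,0,0.03]],"turn":[2,4,5,5],"claw":[0.5,0.5,0.5,0.5]}'
python3 -c "
from h import *
s=arm.state();print(s['torque'].round(3),s['wrist_force'].round(1));go(.5274,-.2676,.0796)"
```

```text
time: 23.08
tool_pos: [0.5271, -0.2676, 0.0796]
tcp_rot: [3.034, 0.812, 0.0]
wrist_force: [0.4, -0.6, 3.9]
width: 0.0618
gripper_force: 30.0
[ 0.016  0.096 -0.055] [ 0.4 -0.6  3.9]
t 23.08 pos [ 0.5271 -0.2676  0.0796] toolY -60.0 q6 0.49 -> cm [0.02 0.02 0.  ] turn 0 alt 0
time: 23.42
tool_pos: [0.5274, -0.2675, 0.0795]
tcp_rot: [3.066, 0.683, 0.001]
wrist_force: [1.5, 1.4, 4.8]
width: 0.0618
gripper_force: 30.0
[-0.007 -0.113  0.054] [1.5 1.4 4.8]
t 23.42 pos [ 0.5274 -0.2675  0.0795] toolY -64.9 q6 0.58 -> cm [-0.    0.   -0.01] turn 0 alt 0
```

```bash
for i in 1 2; do python3 -m pendant '{"xyz":[[0,0,0.01],[0,0,0.01],[0,0,0.01],[0,0,0.01]],"turn":[2,4,4,4],"claw":[0.5,0.5,0.5,0.5]}' | head -2
python3 -c "
from h import *
s=arm.state();print(s['torque'].round(3),s['wrist_force'].round(1));go(.5274,-.2676,.0796)"; done
```

```text
time: 23.75
tool_pos: [0.5277, -0.2676, 0.0795]
[-0.129 -0.487  0.706] [ 3.7 -1.1  4.3]
t 23.75 pos [ 0.5277 -0.2676  0.0795] toolY -68.8 q6 0.64 -> cm [-0.03 -0.01 -0.01] turn 0 alt 0
time: 24.08
tool_pos: [0.527, -0.2678, 0.0795]
[-0.211  0.078  0.944] [ 0.6 -1.5  6.7]
t 24.08 pos [ 0.527  -0.2678  0.0795] toolY -72.8 q6 0.71 -> cm [ 0.04 -0.01 -0.01] turn 0 alt 0
```

The torque saturated at +0.94 N m with the mouth at about 99 mm, so the cap is against the home stop. I'll let go, back off and check.

```bash
python3 -m pendant '{"xyz":[[0,0,0],[0,0,0],[0,0,0],[0,0,0],[0,0,0],[0,0,-2],[0,0,-5],[0,0,-9],[0,0,-13],[-4,0,-13],[-8,0,-13],[-12,0,-13],[-16,0,-13],[-16,0,-13],[-16,0,-13],[-16,0,-13]],"turn":[0,0,0,0,0,0,0,0,0,0,0,0,0,0,0,0],"claw":[0.7,0.75,0.8,0.85,0.85,0.85,0.85,0.85,0.85,0.85,0.85,0.85,0.85,0.85,0.85,0.85]}'
python3 - <<'E'
from h import *
for n,f,k in(('top',pts,0),('side',pts,1)):
    im,d,c=snap(n,n+'9.png');P=f(d,c)
    m=(im.max(2)<75)&(d>0)&(np.hypot(P[...,0]-.528,P[...,1]+.268)<.05)&(P[...,2]>.09)&(P[...,2]<.16)
    q=P[m];t=q[q[:,2]>.112]
    A=np.c_[t[:,:2],np.ones(len(t))];tt=t[abs(t[:,2]-np.median(t[:,2]))<.004];A=np.c_[tt[:,:2]-tt[:,:2].mean(0),np.ones(len(tt))];s=np.linalg.lstsq(A,tt[:,2],rcond=None)[0]
    print(n,m.sum(),np.median(t[:,2]),'tilt',np.degrees(s[:2]).round(1),'ctr',cv2.minEnclosingCircle(tt[:,:2].astype(np.float32)*1000))
E
```

```text
time: 25.42
tool_pos: [0.3741, -0.3141, 0.2091]
tcp_rot: [3.107, 0.463, 0.001]
wrist_force: [0.0, 0.3, 0.3]
width: 0.0789
gripper_force: 0.0
top 673 0.12332613158711853 tilt [ 0.  -0.4] ctr ((528.452880859375, -268.2393798828125), 31.3686580657959)
side 216 0.12167025300860355 tilt [ 0.2 -0.8] ctr ((528.4683227539062, -264.1876220703125), 30.357784271240234)
```

View pics/side9.png

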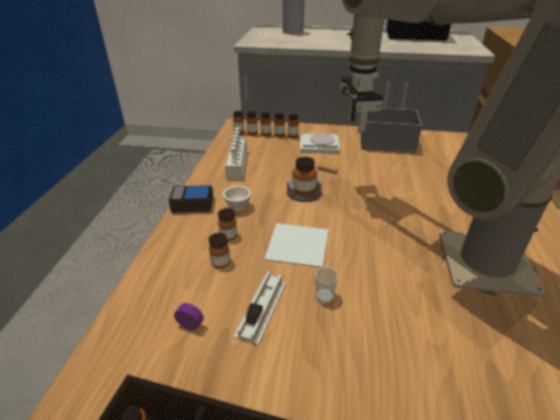

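The side view shows the cap level on the jar at (305,165), top at 122–123 mm against 123 expected, with all other objects in place. I'm handing it in.

```bash
python3 -c "
from plant import arm
print(arm.finish_job())"
```

```text
the job is handed in; nothing more can be done
None
```

The larger cap was laid mouth down on the tile, regripped, turned back to its stop, screwed home on the jar (top at 122–123 mm, level) and released; the job was handed in at about 25.5 s of 67 s, and no verdict came back.

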